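# Check-weigh a lopsided accumulator tube on the bench scale

## Task

Check-weigh the sealed accumulator tube that lies in its rest. A piston stuck somewhere inside makes it lopsided, so find its balance point with trial lifts of a centimetre or two, setting it back in the rest and shifting your grip until it comes up level; then carry it level and lay it gently in the V-block on the bench scale so that it balances there by itself, level and clear of everything else, without pushing the scale down to its stop. Leave the tape roll, seal block and jar alone.

Things in the scene. Friction and masses are not known exactly. Their poses are not given: they have to be found in the camera images.
- tube_centre (a point): Middle of the accumulator tube, on its axis; x along the tube. Closed oily bare-aluminium tube, 38 mm diameter, 320 mm long, with a black cap (39 mm diameter, 20 mm long) at each end and a fitting standing 13 mm out of it; it looks the same from both ends. In the rest its axis is level, 50 mm above the table.
- tube: The same tube, origin also at its middle. Mass 0.88 to 0.96 kg. A heavy piston is stuck unseen inside (it stays put in handling), so the balance point lies anywhere up to 85 mm to either side of the middle. The oily skin is slippery (friction about 0.2; grip with 40 N or more): gripped well off balance, it pivots in the fingers and its heavy end stays down.
- tube_rest: Fixed plywood base 292 x 62 x 9 mm; on it two blue V supports, 16 mm long, centred 115 mm either side of the middle, carry the tube. Origin: underside of its middle; x along the tube. The supports reach 28 mm to each side of the tube axis and 48 mm above the table; between them fingers are free down to the base.
- scale: Grey bench scale, fixed: housing 182 x 132 mm, 54 mm high, dial on the slope facing the robot. Origin: on the table under the housing. Its round steel pan is 112 mm in diameter, top 73 mm above the table, and carries a dark steel V-block in its middle, groove along x.
- scale_seat (a point): Where the tube's axis passes over the middle of the V-block when seated, 118 mm above the table with the pan up; sinks with the pan. x along the groove, z up. The block is 40 mm long and 36 mm wide, narrower than the tube, so fingers holding the tube can straddle it; its cheeks end 11 mm below this point. The tube stays only with its balance point within 20 mm of here.
- scale_pan (a joint): How far the sprung pan has sunk, in m: 0 empty, about 0.0045 under the tube (2000 N per m), stop at 0.010. The dial's red needle turns with it.
- tape: Roll of blue tape, 70 mm across, 23 mm high, lying flat; bystander. Origin: under its middle.
- seal_block: Pale square block 44 x 50 x 18 mm with a small red seal in its top; bystander. Origin: under its middle.
- jar: Small clear lidded jar with red rings inside, 35 mm in diameter, 48 mm high; bystander. Origin: under its middle.

How it is judged:
By the outcome, as a careful person would: the job done as asked, in the order asked, and still so for the second after the job is handed in, with the robot touching nothing.
It also fails if it takes over 64 s, if anything falls off the work surface, if the arm or the gripper's body presses on something with over 40 N, if the wrist force passes 120 N, or if a joint passes its speed limit or range.

## Robot

A 6-joint arm with a two-finger parallel gripper is mounted at the origin on a cart in front of the work surface, level with it; the furniture and walls round the work are solid. World frame = base frame: x ahead of the robot, y to its left, z up, the work surface at z = 0. Lengths are in m, angles in rad, forces in N, time in s.
With the tool pointing down it reaches from about 0.425 to 0.95 m from the base axis. Payload 14.7 kg.
Tool frame: the origin (TCP) lies midway between the tips of the shut fingers; the grasp point (between the pads) lies ctrl.hold_point_z behind it (ctrl.hold_point_z is the distance from the TCP to the grasp point, in m); z points along the fingers, x is the direction in which the jaws open and shut, and the axes are right-handed (so a half turn about z gives the same grasp; the last joint's range is limited). The gripper opens to 85 mm and grips with 20 to 120 N. Pads are 22 mm wide; open, the fingers measure 114 mm over their backs; the gripper's body (76 mm by 85 mm) begins 54 mm behind the grasp point. The pads swing forward as they close: fully open they stand 13 mm farther back than shut.
Start: joints at [-1.274, 0.48, 1.596, -0, 1.065, -0.047], TCP at [0.219, -0.612, 0.231] pointing down, gripper open.
Joint ranges: [-2.75, 2.75], [-0.82, 2.05], [0.23, 2.67], [-1.56, 4.7], [0.09, 2.69], [-2.92, 2.92]. Speed limits (rad/s): [1.89, 1.89, 2.39, 3.01, 3.01, 3.01].

## Interface

Orientations are given as a rotation vector (axis times angle).
In Python, from bench import ctrl gives the robot as it stands. The module is installed in compiled form; this text tells all that it offers.
- The arm moves only by the tool carry_out, never from a script. Its argument "deltas" is a list that holds one entry, the list of rows, each a list of 7 numbers: the turn, a rotation vector about the tool's x, y, z in degrees, then the shift along the tool's x, y, z in m, then the opening, from 0 (shut) to 1 (fully open). In form: [[[rx, ry, rz, tx, ty, tz, gripper], ...]]. A call has 1 to 10 rows; each row shifts and turns the commanded pose from where the row before left it, along the tool's axes as they then stand; what a row does not reach is not made up. A row lasts 1/12 s, in which the tool goes at most 41.7 mm and 7.16 degrees, less where a joint would pass 70% of its speed; a pose out of reach is approached as far as the arm can. A call with a gripper value outside its range is refused whole. The fingers move at their own pace and stop on an object; "grip_force" is the grip in N (left out, the last holds). Time passes only in rows, so rows that do not move let the fingers close. It gives the time, the measured TCP pose, the force and the opening at its end, in the units of the state.
- ctrl.sense(): the state, without advancing time (a new reading comes with each control period).
- ctrl.camera(name): name is "side" or "top"; returns a dict with "image" (420x560x3 uint8, red, green, blue), "K" (3x3 intrinsics, pixels), "pose" (4x4, takes a point from camera to world coordinates). Camera axes: x right, y down, z forward; pixel columns grow to the right and rows downward; lengths in m; the calibration is good to about 2 mm. A picture is of the moment at which its call begins. There is no depth.
- ctrl.hand_in(): hands the job in, once; it reports no verdict.
The state is a dict: "t": time; "qpos": joint angles; "joint_vel": joint speeds; "joint_efforts": joint torques, N m; "eef_pos": TCP position; "tcp_rot": TCP orientation; "wrist_force": force on the tool from outside, world axes, zero at the start; "moment": the same for the moment, N m; "finger_gap": finger opening in m.
Only numpy, scipy, OpenCV 4.12 (cv2) and the standard library are available. Lean on these libraries where they do the work, as an engineer would, in place of code of your own. Each camera call takes 0.05 s, during which the arm holds its last target. There are 200 camera calls.

## Working session

There is one attempt and no reset: what is moved stays moved. The work goes in short steps, Python scripts to look and compute and a tool call to move; the robot and the scene stay as the last step left them, time stands still between calls to the robot, and variables do not carry over. Pictures are saved under pics/ and viewed, about 8 in all and at most 12, crops included, and the job is handed in when it is done.

Besides the shell and the picture viewer there is one more tool, called after "Call:" as a command line: name --argument value ..., lists and objects as JSON in quotes. carry_out: Moves the arm, as the interface text tells. Its arguments: {"type":"object","properties":{"deltas":{"type":"array"},"grip_force":{"type":"number"}},"required":["deltas"]}

```bash
mkdir -p pics; cat > h.py <<'E'
import numpy as np, cv2
from scipy.spatial.transform import Rotation as R
from bench import ctrl
def snap(n,f):
    c=ctrl.camera(n); cv2.imwrite('pics/'+f,c['image'][:,:,::-1]); np.savez('pics/'+f+'.npz',**c); return c
def ray(c,u,v,z):
    d=c['pose'][:3,:3]@np.linalg.inv(c['K'])@[u,v,1]; o=c['pose'][:3,3]; return o+d*(z-o[2])/d[2]
def proj(c,p):
    q=np.linalg.inv(c['pose'])@np.r_[p,1]; q=c['K']@q[:3]; return q[:2]/q[2]
def st():
    s=ctrl.sense()
    for k,v in s.items(): print(k,np.round(v,4))
    print(np.round(R.from_rotvec(s['tcp_rot']).as_matrix(),3)); return s
E
python3 - <<'E'
from h import *
for n in('top','side'):
    c=snap(n,n+'0.png'); print(n,c['K'],c['pose'].round(3))
st(); print(ctrl.hold_point_z)
E
```

```text
top [[414.906557     0.         282.44629876]
 [  0.         414.906557   210.59942787]
 [  0.           0.           1.        ]] [[-0.014 -0.992  0.122  0.416]
 [-1.     0.015  0.007  0.003]
 [-0.009 -0.122 -0.993  0.973]
 [ 0.     0.     0.     1.   ]]
side [[541.18580014   0.         275.85403454]
 [  0.         541.18580014 211.81488955]
 [  0.           0.           1.        ]] [[-0.926 -0.183  0.331  0.095]
 [-0.377  0.501 -0.779  1.019]
 [-0.023 -0.846 -0.532  0.775]
 [ 0.     0.     0.     1.   ]]
t 0.1
qpos [-1.2736  0.4808  1.5968 -0.      1.0651 -0.0466]
joint_vel [-0.0006 -0.0029 -0.0021  0.0008  0.001  -0.0011]
joint_efforts [-1.00000e-04 -9.52257e+01 -4.31042e+01 -1.00000e-04  5.10000e-03
  0.00000e+00]
eef_pos [ 0.219  -0.6116  0.2307]
tcp_rot [-2.5682e+00  1.8083e+00  1.4000e-03]
wrist_force [ 0.0842 -0.8369 -0.4978]
moment [ 0.0376 -0.021  -0.0269]
finger_gap 0.0858
[[ 0.337 -0.941 -0.   ]
 [-0.941 -0.337  0.001]
 [-0.001 -0.    -1.   ]]
0.0187
```

View pics/top0.png

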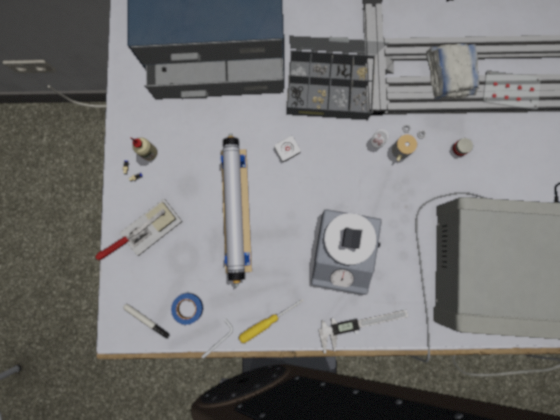

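View pics/side0.png

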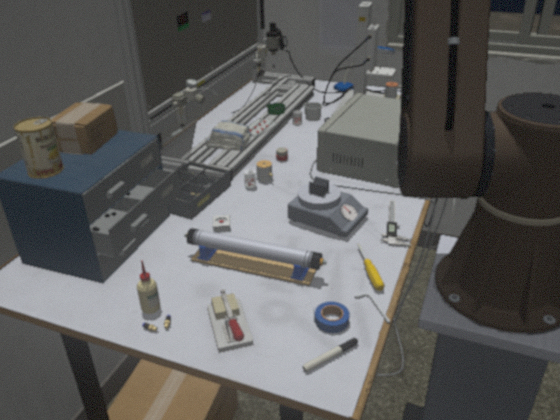

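The top view shows the tube running from about (231,140) to (236,278), the scale pan at about (349,239) and the V-block at (350,238). The bystanders are the tape (187,308), the seal block (287,149) and a jar near (380,139). Next I'll measure.

```bash
cat > m.py <<'E'
from h import *
c=dict(np.load('pics/top0.png.npz')); im=c['image']
a=im[125:295,195:275]; b=im[205:300,305:390]
A=cv2.resize(a,None,fx=3.4,fy=3.4,interpolation=cv2.INTER_CUBIC); B=cv2.resize(b,None,fx=5,fy=5,interpolation=cv2.INTER_CUBIC)
W=np.zeros((590,720,3),np.uint8); W[:A.shape[0],:A.shape[1]]=A; W[:B.shape[0],290:290+B.shape[1]]=B
cv2.imwrite('pics/crop0.png',W[:,:,::-1])
g=cv2.cvtColor(im,cv2.COLOR_RGB2GRAY); hsv=cv2.cvtColor(im,cv2.COLOR_RGB2HSV)
def blobs(m,x0,x1,y0,y1,z,mn=40):
    k=np.zeros_like(m); k[y0:y1,x0:x1]=m[y0:y1,x0:x1]
    n,l,s,ce=cv2.connectedComponentsWithStats(k)
    for i in range(1,n):
        if s[i,4]>=mn:
            print(s[i],ce[i].round(1),ray(c,*ce[i],z).round(4), cv2.minAreaRect(np.argwhere(l==i)[:,::-1].astype(np.float32)))
dark=(g<70).astype(np.uint8)
print('caps');blobs(dark,215,255,125,295,.05,30)
print('vblock');blobs(dark,335,365,222,255,.1)
print('pan');blobs((g>165).astype(np.uint8),322,378,212,268,.073)
print('blue');blobs(((hsv[...,0]>100)&(hsv[...,0]<125)&(hsv[...,1]>120)).astype(np.uint8),160,260,140,330,.04,8)
E
python3 m.py
```

```text
caps
[223 138  15   8  88] [230.1 140.9] [0.6917 0.1276 0.05  ] ((229.9735107421875, 141.1558837890625), (6.749292373657227, 14.342246055603027), 85.60128784179688)
[228 272  17   9 125] [235.7 275.9] [0.3857 0.1148 0.05  ] ((236.0, 276.0), (8.0, 16.0), 90.0)
vblock
[342 229  19  19 278] [350.6 238.2] [ 0.4624 -0.1327  0.1   ] ((350.5405578613281, 238.2567596435547), (16.604297637939453, 17.09749412536621), 9.462322235107422)
pan
[ 325  212   53   52 1613] [351.1 236.9] [ 0.4668 -0.1381  0.073 ] ((351.0, 237.5), (51.0, 52.0), 90.0)
blue
[240 156   4  10  27] [241.9 159.8] [0.6496 0.1019 0.04  ] ((241.5, 160.5), (9.0, 3.0), 90.0)
[245 254   4  10  32] [246.3 258.5] [0.4236 0.0924 0.04  ] ((246.5, 258.5), (9.0, 3.0), 90.0)
[225 257   2   6  12] [225.5 259.5] [0.4221 0.1389 0.04  ] ((225.5, 259.5), (5.0, 1.0), 90.0)
[172 294  30  30 287] [187.7 308. ] [0.3168 0.2222 0.04  ] ((186.25001525878906, 308.2500305175781), (27.577163696289062, 29.698482513427734), 45.0)
```

View pics/crop0.png

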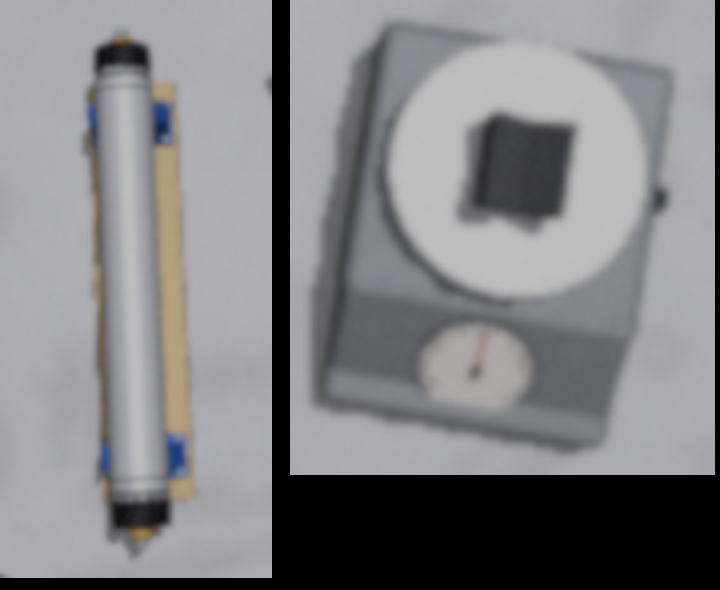

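Call:
carry_out --deltas '[[[0,0,5.77,0,-0.03,0,1],[0,0,5.77,0,-0.03,0,1],[0,0,5.76,0,-0.03,0,1],[0,0,0,-0.035,-0.01,0,1],[0,0,0,-0.035,-0.01,0,1],[0,0,0,-0.035,-0.01,0,1],[0,0,0,-0.035,-0.01,0,1],[0,0,0,-0.035,-0.01,0,1],[0,0,0,-0.035,-0.01,0,1],[0,0,0,-0.035,-0.01,0,1]]]' --grip_force 60

```text
t: 0.93
eef_pos: [0.3657, -0.3408, 0.2311]
tcp_rot: [-2.267, 2.175, 0.001]
wrist_force: [1.0, -0.8, 0.3]
finger_gap: 0.0856
```

```bash
python3 - <<'E'
from h import *
c=dict(np.load('pics/top0.png.npz'))
print('pan',ray(c,350.5,238.8,.073))
def w(u,v,o=290,ou=305,f=5,z=.054): return ray(c,(u-o)/f+ou,v/f+205,z)
for a,b in(((672,70),(632,335)),((385,22),(345,290))):
    d=w(*a)-w(*b); print(np.degrees(np.arctan2(d[1],d[0])),np.linalg.norm(d))
print('seal',ray(c,287,149,.018),'jar',ray(c,380,139,.02))
st()
E
```

```text
pan [ 0.46260657 -0.13666665  0.073     ]
-10.927842301895204 0.1183677306018108
-9.887545124424141 0.1201409010075221
seal [ 0.67946354 -0.00257117  0.018     ] jar [ 0.69954089 -0.22230257  0.02      ]
t 0.9333
qpos [-8.1080e-01  2.7160e-01  1.9336e+00  1.0000e-04  9.3680e-01  7.1830e-01]
joint_vel [ 0.7127 -0.3131  0.4637  0.0024 -0.1559  0.7088]
joint_efforts [-12.006  -66.2745 -40.4267  -0.304    0.6998  -2.5333]
eef_pos [ 0.3657 -0.3408  0.2311]
tcp_rot [-2.2671e+00  2.1747e+00  6.0000e-04]
wrist_force [ 1.0289 -0.8122  0.2645]
moment [-0.027   0.0167  0.0109]
finger_gap 0.0856
[[ 0.042 -0.999 -0.   ]
 [-0.999 -0.042  0.   ]
 [-0.     0.    -1.   ]]
```

Call:
carry_out --deltas '[[[0,0,0,-0.036,-0.016,0,1],[0,0,0,-0.036,-0.016,0,1],[0,0,0,-0.036,-0.016,0,1],[0,0,0,-0.036,-0.016,0,1],[0,0,0,-0.036,-0.016,0,1],[0,0,0,-0.036,-0.016,0,1],[0,0,0,-0.036,-0.016,0,1],[0,0,0,-0.036,-0.016,0,1],[0,0,0,-0.036,-0.016,0,1],[0,0,0,-0.036,-0.016,0,1]]]'

```text
t: 1.77
eef_pos: [0.5109, 0.0258, 0.2312]
tcp_rot: [2.267, -2.174, -0.0]
wrist_force: [0.8, -1.8, 0.7]
finger_gap: 0.0853
```

Call:
carry_out --deltas '[[[0,0,0,-0.03,-0.01,0.02,1],[0,0,0,-0.02,-0.005,0.03,1],[0,0,0,0,0,0.03,1],[0,0,0,0,0,0,1],[0,0,0,0,0,0,1]]]'

```text
t: 2.18
eef_pos: [0.5222, 0.0743, 0.1504]
tcp_rot: [2.266, -2.172, -0.004]
wrist_force: [-0.3, 0.5, 0.5]
finger_gap: 0.0854
```

```bash
python3 - <<'E'
from h import *
st(); snap('top','top1.png'); c=snap('side','side1.png')
cv2.imwrite('pics/s1.png',cv2.resize(c['image'][150:350,150:370],None,fx=3,fy=3)[:,:,::-1])
E
```

```text
t 2.1833
qpos [ 8.3900e-02  4.1590e-01  1.9540e+00 -1.0000e-04  7.7560e-01  1.6123e+00]
joint_vel [-0.0179 -0.0451 -0.034  -0.0006  0.0205  0.0005]
joint_efforts [ 1.71850e+00 -7.35639e+01 -3.06806e+01  8.45000e-02 -7.70000e-01
  7.30000e-02]
eef_pos [0.5222 0.0743 0.1504]
tcp_rot [ 2.266  -2.1717 -0.0039]
wrist_force [-0.3332  0.5438  0.5006]
moment [-0.0193  0.0249  0.0023]
finger_gap 0.0854
[[ 0.042 -0.999 -0.004]
 [-0.999 -0.042 -0.   ]
 [ 0.     0.004 -1.   ]]
```

View pics/s1.png

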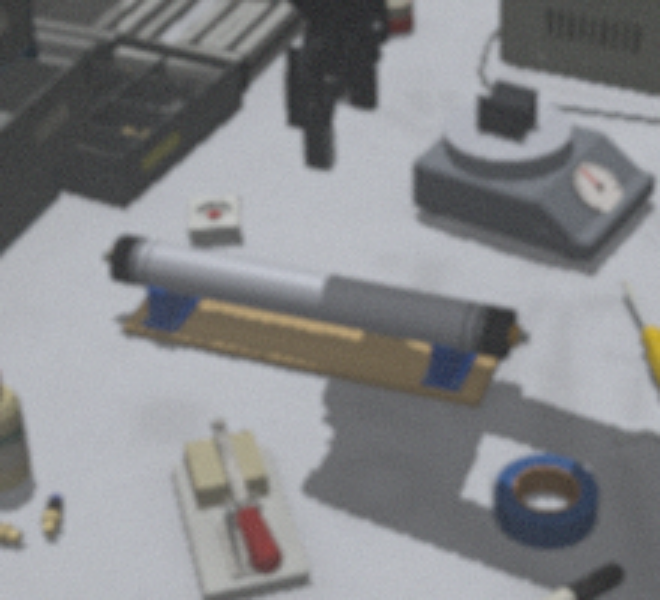

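The side crop shows the tube seated in its rest with cap ends at crop (117,258) and (515,333). The gripper hovers beyond it, clear of everything. I'll cross-check the tube and scale in this view.

```bash
python3 - <<'E'
from h import *
c=dict(np.load('pics/side1.png.npz'))
f=lambda u,v,z: ray(c,u/3+150,v/3+150,z)
a,b=f(117,258,.05),f(515,333,.05); print(a,b,(a+b)/2,np.linalg.norm(a-b))
# V block top quad centre, pan ellipse centre
print('block top',f(508,97,.107),'pan',f(510,137,.073))
t=dict(np.load('pics/top0.png.npz'))
print(proj(c,[.4626,-.1367,.073])*3-450, proj(c,[.5387,.121,.05])*3-450, proj(c,[.4626,-.1367,.107])*3-450)
E
```

```text
[0.69770752 0.12772913 0.05      ] [0.37417449 0.11076997 0.05      ] [0.535941   0.11924955 0.05      ] 0.3239772104730003
block top [ 0.45898896 -0.12636344  0.107     ] pan [ 0.4540334  -0.11888843  0.073     ]
[506.99950877 125.39334728] [304.18379866 294.60540929] [507.77607095  90.72124208]
```

Call:
carry_out --deltas '[[[0,0,0,-0.0225,-0.0083,0,1],[0,0,0,-0.0225,-0.0083,0,1],[0,0,0,0,0,0.02,1],[0,0,0,0,0,0.02,1],[0,0,0,0,0,0,1],[0,0,0,0,0,0,1]]]'

```text
t: 2.78
eef_pos: [0.5385, 0.1193, 0.1124]
tcp_rot: [-2.266, 2.176, -0.0]
wrist_force: [0.4, 0.6, 0.3]
finger_gap: 0.085
```

```bash
python3 - <<'E'
from h import *
st(); c=snap('top','top2.png')
cv2.imwrite('pics/s2.png',cv2.resize(c['image'][110:310,140:340],None,fx=3,fy=3)[:,:,::-1])
E
```

```text
t 2.7833
qpos [ 0.1631  0.4973  1.9326 -0.      0.7116  1.6931]
joint_vel [-0.0013 -0.0197 -0.0145  0.0013  0.009   0.0014]
joint_efforts [ 5.16800e-01 -8.11988e+01 -2.93111e+01  1.83000e-02 -4.66900e-01
  2.10000e-03]
eef_pos [0.5385 0.1193 0.1124]
tcp_rot [-2.2663e+00  2.1756e+00 -1.0000e-04]
wrist_force [0.4317 0.6189 0.3106]
moment [ 0.0505 -0.0169 -0.0241]
finger_gap 0.085
[[ 0.041 -0.999  0.   ]
 [-0.999 -0.041  0.   ]
 [-0.    -0.    -1.   ]]
```

View pics/s2.png

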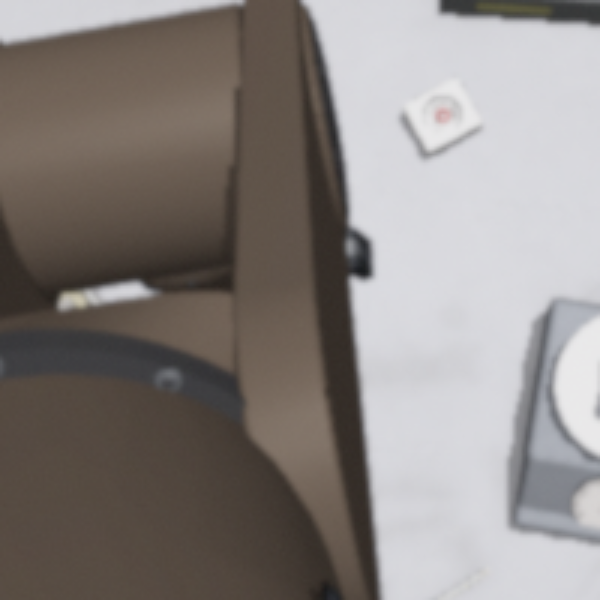

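The arm hides the tube in the top view, so I'll rely on the side camera and the force readings. Descending.

Call:
carry_out --deltas '[[[0,0,0,0,0,0.025,1],[0,0,0,0,0,0.025,1],[0,0,0,0,0,0.02,1],[0,0,0,0,0,0.013,1],[0,0,0,0,0,0,1],[0,0,0,0,0,0,1]]]'

```text
t: 3.33
eef_pos: [0.5389, 0.1197, 0.0294]
tcp_rot: [-2.266, 2.175, -0.001]
wrist_force: [0.6, -0.0, 0.8]
finger_gap: 0.0854
```

Call:
carry_out --deltas '[[[0,0,0,0,0,0,0.6],[0,0,0,0,0,0,0.55],[0,0,0,0,0,0,0.5],[0,0,0,0,0,0,0.45],[0,0,0,0,0,0,0.3],[0,0,0,0,0,0,0.1],[0,0,0,0,0,0,0]]]'

```text
t: 3.92
eef_pos: [0.539, 0.1212, 0.0294]
tcp_rot: [-2.266, 2.173, -0.001]
wrist_force: [-2.8, 14.3, 13.0]
finger_gap: 0.0363
```

```bash
python3 - <<'E'
from h import *
st(); c=snap('side','side3.png')
cv2.imwrite('pics/s3.png',cv2.resize(c['image'][150:350,150:370],None,fx=3,fy=3)[:,:,::-1])
E
```

```text
t 3.9167
qpos [1.6570e-01 6.2950e-01 1.9756e+00 1.8000e-03 5.3440e-01 1.6933e+00]
joint_vel [-0.0006 -0.0004  0.0006 -0.0022  0.0004 -0.    ]
joint_efforts [-8.33240e+00 -8.24597e+01 -2.08213e+01 -2.63990e+00 -1.75700e-01
  1.49000e-02]
eef_pos [0.539  0.1212 0.0294]
tcp_rot [-2.2657e+00  2.1731e+00 -9.0000e-04]
wrist_force [-2.8243 14.2616 12.9674]
moment [ 2.2064  0.4553 -0.0129]
finger_gap 0.0363
[[ 0.042 -0.999  0.002]
 [-0.999 -0.042  0.001]
 [-0.001 -0.002 -1.   ]]
```

View pics/s3.png

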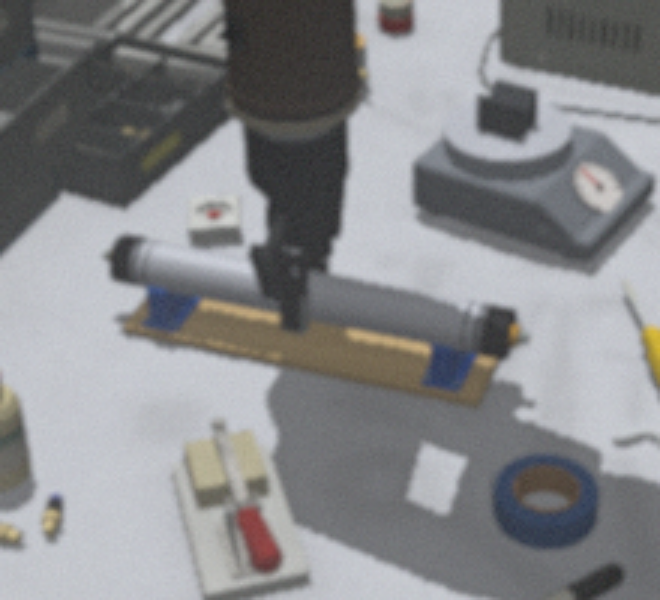

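Call:
carry_out --deltas '[[[0,0,0,-0.0015,0,-0.001,0],[0,0,0,0,0,-0.003,0],[0,0,0,0,0,-0.003,0],[0,0,0,0,0,-0.003,0],[0,0,0,0,0,-0.003,0],[0,0,0,0,0,-0.002,0],[0,0,0,0,0,0,0],[0,0,0,0,0,0,0],[0,0,0,0,0,0,0]]]'

```text
t: 4.72
eef_pos: [0.5381, 0.1214, 0.0432]
tcp_rot: [2.267, -2.175, -0.0]
wrist_force: [0.3, 0.3, -9.6]
finger_gap: 0.0367
```

```bash
python3 - <<'E'
from h import *
st(); c=snap('side','side4.png')
cv2.imwrite('pics/s4.png',cv2.resize(c['image'][150:350,150:370],None,fx=3,fy=3)[:,:,::-1])
E
```

```text
t 4.7167
qpos [0.1669 0.6064 1.9703 0.     0.5651 1.696 ]
joint_vel [ 0.0019  0.0026 -0.0006 -0.0019 -0.0014  0.0002]
joint_efforts [-1.63000e-02 -9.37189e+01 -2.61936e+01  1.04000e-02  1.55600e-01
 -2.00000e-04]
eef_pos [0.5381 0.1214 0.0432]
tcp_rot [ 2.2672e+00 -2.1745e+00 -2.0000e-04]
wrist_force [ 0.2641  0.3098 -9.6448]
moment [ 0.0173 -0.179   0.0104]
finger_gap 0.0367
[[ 0.042 -0.999 -0.   ]
 [-0.999 -0.042 -0.   ]
 [ 0.     0.    -1.   ]]
```

View pics/s4.png

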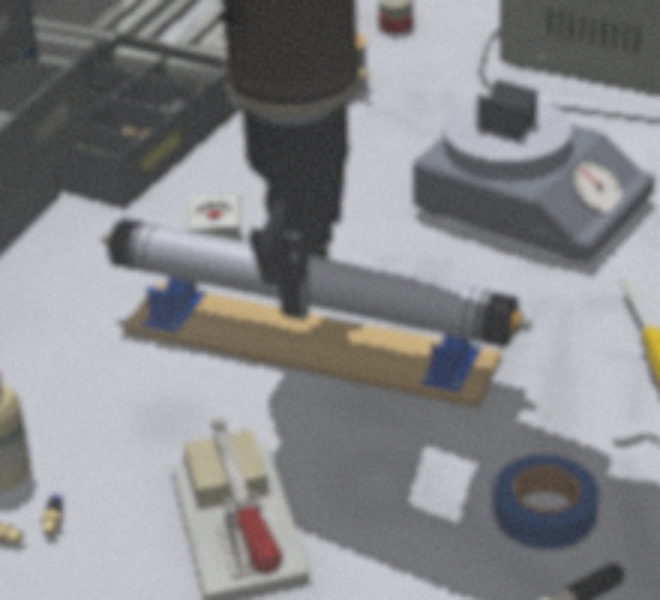

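The first trial lift raised both ends about 15 px, so the tube is roughly level. The moment reading suggests the balance point is about 20 mm towards −x. I'll average the noisy reading and measure the tilt.

```bash
cat > w.py <<'E'
from h import *
M=[];F=[]
for i in range(12):
    c=ctrl.camera('side'); s=ctrl.sense(); M.append(s['moment']);F.append(s['wrist_force'])
M=np.array(M);F=np.array(F)
print('M',M.mean(0).round(4),M.std(0).round(3),'F',F.mean(0).round(3),F.std(0).round(2),'t',s['t'], 'off', M.mean(0)[1]/-F.mean(0)[2])
print('pos',s['eef_pos'].round(4),s['finger_gap'])
def caps(c):
    g=cv2.cvtColor(c['image'],cv2.COLOR_RGB2GRAY); k=np.zeros_like(g); k[215:275,180:330]=g[215:275,180:330]<70; k[215:275,225:300]=0
    n,l,q,ce=cv2.connectedComponentsWithStats(k)
    return [(ce[i].round(2),q[i,4]) for i in range(1,n) if q[i,4]>30]
print(caps(dict(np.load('pics/side1.png.npz'))),caps(c))
E
python3 w.py
```

```text
M [ 0.0132 -0.1681  0.0008] [0.03  0.038 0.03 ] F [-1.000e-03 -1.450e-01 -9.251e+00] [0.74 0.8  0.32] t 5.3667 off -0.018168795147580862
pos [0.5382 0.1215 0.0433] 0.03647587750407618
[(array([190.17, 236.05]), np.int32(63)), (array([205.29, 252.05]), np.int32(80)), (array([314.79, 260.71]), np.int32(140)), (array([302.63, 270.39]), np.int32(51))] [(array([189.75, 230.97]), np.int32(61)), (array([207.33, 250.76]), np.int32(54)), (array([315.2 , 256.77]), np.int32(118)), (array([302.58, 268.8 ]), np.int32(60))]
```

Call:
carry_out --deltas '[[[0,0,0,0,0,0.004,0],[0,0,0,0,0,0.004,0],[0,0,0,0,0,0.003,0],[0,0,0,0,0,0.002,0],[0,0,0,0,0,0.001,0],[0,0,0,0,0,0,0],[0,0,0,0,0,0,0]]]'

```text
t: 5.95
eef_pos: [0.5379, 0.1214, 0.0295]
tcp_rot: [2.267, -2.174, -0.0]
wrist_force: [-3.7, -1.2, 2.0]
finger_gap: 0.0363
```

Call:
carry_out --deltas '[[[0,0,0,0,0,0,0.6],[0,0,0,0,0,0,0.8],[0,0,0,0,0,0,0.8],[0,0,0,0,0,0,0.8],[0,0,0,0,0.009,0,0.8],[0,0,0,0,0.009,0,0.8],[0,0,0,0,0,0,0.8],[0,0,0,0,0,0,0.8]]]'

```text
t: 6.62
eef_pos: [0.5193, 0.1207, 0.0293]
tcp_rot: [2.267, -2.174, -0.001]
wrist_force: [-0.4, 0.6, 0.6]
finger_gap: 0.0686
```

Call:
carry_out --deltas '[[[0,0,0,0,0,0,0.5],[0,0,0,0,0,0,0.4],[0,0,0,0,0,0,0.2],[0,0,0,0,0,0,0],[0,0,0,0,0,0,0],[0,0,0,0,0,0,0]]]'

```text
t: 7.12
eef_pos: [0.5206, 0.1207, 0.0295]
tcp_rot: [-2.267, 2.174, -0.001]
wrist_force: [-1.2, -1.0, 6.6]
finger_gap: 0.0361
```

Call:
carry_out --deltas '[[[0,0,0,0,0,-0.001,0],[0,0,0,0,0,-0.003,0],[0,0,0,0,0,-0.003,0],[0,0,0,0,0,-0.003,0],[0,0,0,0,0,-0.003,0],[0,0,0,0,0,-0.002,0],[0,0,0,0,0,0,0],[0,0,0,0,0,0,0],[0,0,0,0,0,0,0]]]'

```text
t: 7.87
eef_pos: [0.5201, 0.1207, 0.0443]
tcp_rot: [2.267, -2.174, -0.0]
wrist_force: [0.6, 0.1, -9.2]
finger_gap: 0.0364
```

```bash
python3 w.py
```

```text
M [0.0101 0.0015 0.0017] [0.039 0.027 0.035] F [-0.197  0.167 -9.318] [0.54 0.63 0.38] t 8.4667 off 0.0001646564926708553
pos [0.5202 0.1207 0.0443] 0.03650919756682263
[(array([190.17, 236.05]), np.int32(63)), (array([205.29, 252.05]), np.int32(80)), (array([314.79, 260.71]), np.int32(140)), (array([302.63, 270.39]), np.int32(51))] [(array([190.02, 231.34]), np.int32(58)), (array([205.79, 251.38]), np.int32(42)), (array([315.51, 255.5 ]), np.int32(130)), (array([302.48, 268.72]), np.int32(64))]
```

The second lift came up level: the moment is about 0 and the caps rose 4.7 and 5.2 px. Now I'll carry the tube.

Call:
carry_out --deltas '[[[0,0,0,0,0,-0.006,0],[0,0,0,0,0,-0.012,0],[0,0,0,0,0,-0.016,0],[0,0,2,0,0,-0.018,0],[0,0,2.5,0,0,-0.018,0],[0,0,2.5,0,0,-0.016,0],[0,0,2.5,0,0,-0.012,0],[0,0,2,0,0,-0.006,0],[0,0,1,0,0,-0.002,0],[0,0,0,0,0,0,0]]]'

```text
t: 9.3
eef_pos: [0.5203, 0.1207, 0.151]
tcp_rot: [-2.016, 2.408, -0.001]
wrist_force: [-0.4, 0.4, -9.2]
finger_gap: 0.0365
```

Call:
carry_out --deltas '[[[0,0,0,0.008,0,0,0],[0,0,0,0.016,0.001,0,0],[0,0,0,0.023,0.001,0,0],[0,0,0,0.028,0.001,0,0],[0,0,0,0.03,0.002,0,0],[0,0,0,0.03,0.002,0,0],[0,0,0,0.03,0.001,0,0],[0,0,0,0.03,0.001,0,0],[0,0,0,0.026,0.001,0,0],[0,0,0,0.02,0.001,0,0]]]'

```text
t: 10.13
eef_pos: [0.4658, -0.1167, 0.1497]
tcp_rot: [2.017, -2.407, -0.001]
wrist_force: [0.3, 0.2, -8.8]
finger_gap: 0.0367
```

Call:
carry_out --deltas '[[[0,0,0,0.014,0.0007,0,0],[0,0,0,0.007,0,0,0],[0,0,0,0.0016,0,0,0],[0,0,0,0,0,0,0],[0,0,0,0,0,0,0],[0,0,0,0,0,0,0]]]'

```text
t: 10.63
eef_pos: [0.4625, -0.136, 0.1502]
tcp_rot: [2.018, -2.407, -0.001]
wrist_force: [-0.3, 0.5, -9.2]
finger_gap: 0.0364
```

```bash
python3 - <<'E'
from h import *
st(); c=snap('side','side5.png')
cv2.imwrite('pics/s5.png',cv2.resize(c['image'][80:280,220:420],None,fx=3,fy=3)[:,:,::-1])
E
```

```text
t 10.6333
qpos [-3.4900e-01  3.6020e-01  2.0557e+00  2.0000e-04  7.2610e-01  1.3970e+00]
joint_vel [ 0.0032 -0.0023 -0.0007 -0.0019  0.0013 -0.001 ]
joint_efforts [-7.11800e-01 -7.52318e+01 -3.37370e+01 -2.75000e-02 -6.70000e-03
 -6.70000e-03]
eef_pos [ 0.4625 -0.136   0.1502]
tcp_rot [ 2.0184e+00 -2.4073e+00 -6.0000e-04]
wrist_force [-0.2828  0.5495 -9.217 ]
moment [0.0016 0.0101 0.0557]
finger_gap 0.0364
[[-0.174 -0.985 -0.   ]
 [-0.985  0.174  0.   ]
 [-0.     0.    -1.   ]]
```

View pics/s5.png

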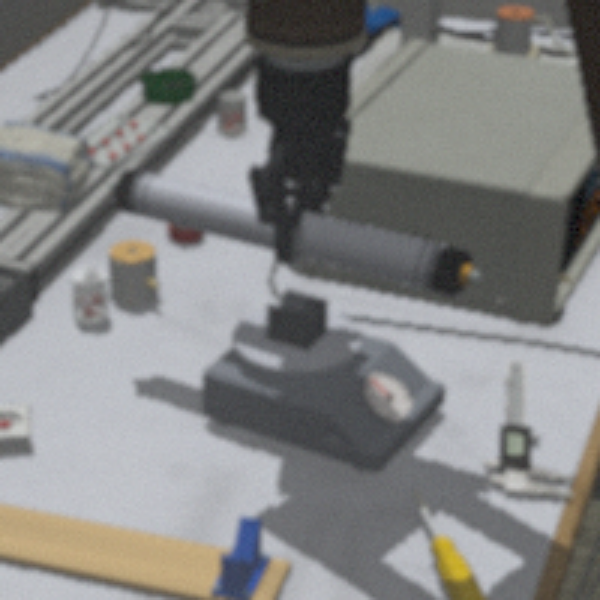

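The tube is held level about 50 mm above the V-block, clear of everything. The fingers have only about 1 mm of clearance each side of the block, so I'll check the block's measured position with an overlay in both views.

```bash
python3 - <<'E'
from h import *
T=dict(np.load('pics/top0.png.npz'));S=dict(np.load('pics/side1.png.npz'))
p=np.array([.4625,-.1360]);y=np.radians(-10);ux=np.array([np.cos(y),np.sin(y)]);uy=np.array([-np.sin(y),np.cos(y)])
out=[]
for c,(u0,v0,n) in((T,(322,208,60)),(S,(288,165,60))):
    im=cv2.resize(c['image'][v0:v0+n,u0:u0+n],None,fx=6.6,fy=6.6,interpolation=cv2.INTER_CUBIC).copy()
    for z,col in((.107,(255,0,0)),(.073,(0,160,0))):
        q=[p+a*.02*ux+b*.018*uy for a,b in((1,1),(1,-1),(-1,-1),(-1,1))]
        P=np.array([(proj(c,np.r_[k,z])-[u0,v0]+.5)*6.6 for k in q])
        cv2.polylines(im,[P.round().astype(np.int32)],True,col,1)
    a=np.linspace(0,6.29,60); P=np.array([(proj(c,np.r_[p+.056*np.array([np.cos(k),np.sin(k)]),.073])-[u0,v0]+.5)*6.6 for k in a])
    cv2.polylines(im,[P.round().astype(np.int32)],True,(0,0,255),1)
    out.append(im)
cv2.imwrite('pics/ov.png',np.hstack(out)[:,:,::-1])
E
```

```text
(no output)
```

View pics/ov.png

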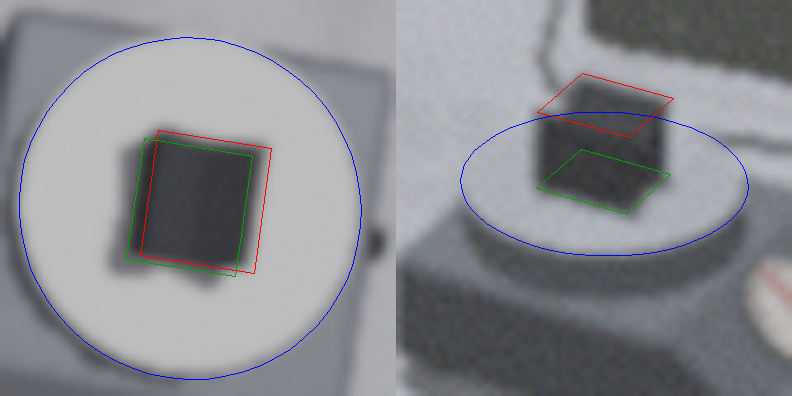

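The pan circle fits in both views. The block looks at most about 0.7 mm towards +y of my estimate, so I'll nudge that way and descend to just above contact.

Call:
carry_out --deltas '[[[0,0,0,-0.0005,0,0.006,0],[0,0,0,0,0,0.01,0],[0,0,0,0,0,0.012,0],[0,0,0,0,0,0.01,0],[0,0,0,0,0,0.006,0],[0,0,0,0,0,0.003,0],[0,0,0,0,0,0.001,0],[0,0,0,0,0,0,0],[0,0,0,0,0,0,0]]]'

```text
t: 11.43
eef_pos: [0.4627, -0.1363, 0.1025]
tcp_rot: [-2.017, 2.408, -0.0]
wrist_force: [0.3, 1.0, -9.6]
finger_gap: 0.0365
```

Call:
carry_out --deltas '[[[0,0,0,0,0,0.001,0],[0,0,0,0,0,0.001,0],[0,0,0,0,0,0.001,0],[0,0,0,0,0,0,0],[0,0,0,0,0,0,0]]]'

```text
t: 11.85
eef_pos: [0.4627, -0.1363, 0.0994]
tcp_rot: [-2.017, 2.408, -0.0]
wrist_force: [0.1, 1.1, -8.3]
finger_gap: 0.0364
```

```bash
cp w.py w2.py; sed -i '/caps(dict/d' w2.py; sed -i 's/range(12)/range(6)/' w2.py; python3 w2.py
```

```text
M [ 0.2941 -0.1873 -0.0088] [0.019 0.035 0.037] F [ 1.158  1.092 -8.432] [0.41 0.5  0.51] t 12.15 off -0.022211138725010196
pos [ 0.4627 -0.1363  0.0994] 0.03643416291722982
```

Contact came slightly early, with Fy about +1 N, so the tube is about 1 mm too far towards −y in the V. I'll shift +y and continue down.

Call:
carry_out --deltas '[[[0,0,0,-0.001,0,0,0],[0,0,0,0,0,0,0],[0,0,0,0,0,0.0005,0],[0,0,0,0,0,0.0005,0],[0,0,0,0,0,0,0],[0,0,0,0,0,0,0]]]'

```text
t: 12.65
eef_pos: [0.4627, -0.1353, 0.0982]
tcp_rot: [2.017, -2.408, -0.0]
wrist_force: [0.7, 0.0, -8.6]
finger_gap: 0.0367
```

```bash
python3 w2.py
```

```text
M [ 0.0143 -0.0013 -0.0077] [0.021 0.033 0.04 ] F [-0.353  0.242 -9.639] [0.52 0.54 0.28] t 12.95 off -0.0001302996800232714
pos [ 0.4627 -0.1353  0.0983] 0.03635623045004138
```

Call:
carry_out --deltas '[[[0,0,0,0,0,0.0005,0],[0,0,0,0,0,0.0005,0],[0,0,0,0,0,0.0005,0],[0,0,0,0,0,0.0005,0],[0,0,0,0,0,0,0],[0,0,0,0,0,0,0]]]'

```text
t: 13.45
eef_pos: [0.4628, -0.1352, 0.0963]
tcp_rot: [-2.017, 2.408, -0.0]
wrist_force: [0.6, 2.2, -4.5]
finger_gap: 0.0366
```

```bash
python3 w2.py
```

```text
M [ 0.4139 -0.1029 -0.0336] [0.033 0.042 0.028] F [ 0.909  2.756 -5.964] [0.3  0.28 0.38] t 13.75 off -0.017253242165627132
pos [ 0.4628 -0.1352  0.0963] 0.03626091571043052
```

Call:
carry_out --deltas '[[[0,0,0,-0.0008,0,0,0],[0,0,0,0,0,0.0005,0],[0,0,0,0,0,0.0005,0],[0,0,0,0,0,0.0005,0],[0,0,0,0,0,0,0],[0,0,0,0,0,0,0]]]'

```text
t: 14.25
eef_pos: [0.4629, -0.1347, 0.0948]
tcp_rot: [2.017, -2.408, 0.0]
wrist_force: [-0.9, -5.3, -3.2]
finger_gap: 0.0364
```

```bash
python3 w2.py
```

```text
M [-0.7872  0.2441 -0.0582] [0.033 0.026 0.018] F [-2.149 -5.269 -2.968] [0.37 0.31 0.48] t 14.55 off 0.08224010177657921
pos [ 0.4629 -0.1347  0.0948] 0.03626404396484307
```

Call:
carry_out --deltas '[[[0,0,0,0.0004,0,0,0],[0,0,0,0,0,0.0005,0],[0,0,0,0,0,0.0005,0],[0,0,0,0,0,0,0],[0,0,0,0,0,0,0]]]'

```text
t: 14.97
eef_pos: [0.4629, -0.1349, 0.0938]
tcp_rot: [-2.017, 2.408, -0.0]
wrist_force: [-1.2, -4.0, -0.8]
finger_gap: 0.0361
```

```bash
python3 w2.py
```

```text
M [-0.5256  0.0521 -0.0851] [0.052 0.041 0.059] F [-0.396 -3.424 -1.102] [0.23 0.31 0.31] t 15.2667 off 0.047259077072273656
pos [ 0.4629 -0.1349  0.0938] 0.036455367766148744
```

Call:
carry_out --deltas '[[[0,0,0,0.0002,0,0,0],[0,0,0,0,0,0,0],[0,0,0,0,0,0.0003,0],[0,0,0,0,0,0,0]]]' --grip_force 20

```text
t: 15.6
eef_pos: [0.4629, -0.135, 0.0935]
tcp_rot: [-2.017, 2.408, -0.0]
wrist_force: [1.4, -0.3, -1.0]
finger_gap: 0.0369
```

Call:
carry_out --deltas '[[[0,0,0,0,0,0,0.44],[0,0,0,0,0,0,0.47],[0,0,0,0,0,0,0.5],[0,0,0,0,0,0,0.53],[0,0,0,0,0,0,0.56],[0,0,0,0,0,0,0.6],[0,0,0,0,0,0,0.6],[0,0,0,0,0,0,0.6]]]'

```text
t: 16.27
eef_pos: [0.4627, -0.1351, 0.0935]
tcp_rot: [2.017, -2.408, -0.0]
wrist_force: [-0.6, -0.0, 0.2]
finger_gap: 0.0512
```

```bash
python3 w2.py; python3 - <<'E'
from h import *
c=snap('side','side6.png')
cv2.imwrite('pics/s6.png',cv2.resize(c['image'][80:280,220:420],None,fx=3,fy=3)[:,:,::-1])
E
```

```text
M [0.0016 0.0071 0.0052] [0.023 0.029 0.021] F [ 0.167  0.029 -0.053] [0.4  0.61 0.64] t 16.5667 off 0.13429709150380875
pos [ 0.4627 -0.1351  0.0935] 0.051355143641137
```

View pics/s6.png

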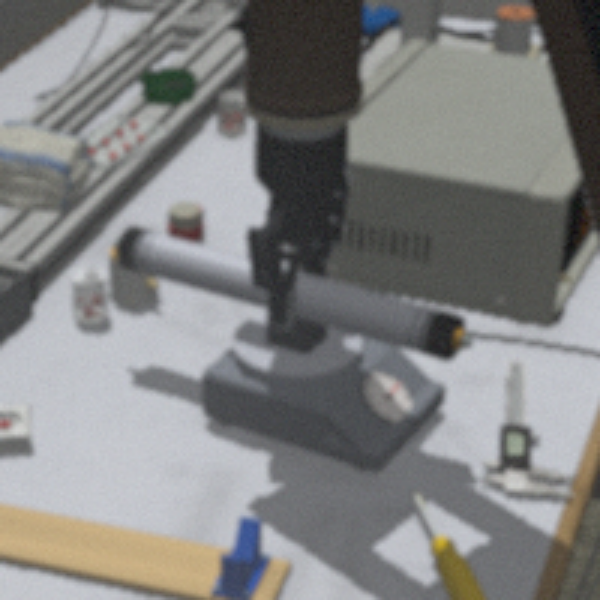

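Released: the wrist reads zero and the tube stays level in the V. Retreating upwards.

Call:
carry_out --deltas '[[[0,0,0,0,0,0,0.85],[0,0,0,0,0,0,0.85],[0,0,0,0,0,0,0.85],[0,0,0,0,0,-0.01,0.85],[0,0,0,0,0,-0.02,0.85],[0,0,0,0,0,-0.025,0.85],[0,0,0,0,0,-0.03,0.85],[0,0,0,0,0,-0.03,0.85],[0,0,0,0,0,-0.02,0.85],[0,0,0,0,0,-0.01,0.85]]]'

```text
t: 17.45
eef_pos: [0.4637, -0.1354, 0.2419]
tcp_rot: [-2.016, 2.407, -0.006]
wrist_force: [0.3, 0.2, 0.4]
finger_gap: 0.073
```

Call:
carry_out --deltas '[[[0,0,0,0,0,0,0.85],[0,0,0,0,0,0,0.85],[0,0,0,0,0,0,0.85],[0,0,0,0,0,0,0.85],[0,0,0,0,0,0,0.85],[0,0,0,0,0,0,0.85],[0,0,0,0,0,0,0.85],[0,0,0,0,0,0,0.85],[0,0,0,0,0,0,0.85],[0,0,0,0,0,0,0.85]]]'

```text
t: 18.28
eef_pos: [0.4627, -0.1351, 0.2384]
tcp_rot: [2.017, -2.408, -0.0]
wrist_force: [-0.2, -0.7, -0.7]
finger_gap: 0.0728
```

```bash
python3 w2.py; python3 - <<'E'
from h import *
c=snap('side','side7.png')
cv2.imwrite('pics/s7.png',cv2.resize(c['image'][80:280,220:420],None,fx=3,fy=3)[:,:,::-1])
E
```

```text
M [ 0.0037  0.0037 -0.0106] [0.024 0.025 0.018] F [0.057 0.151 0.028] [0.38 0.25 0.28] t 18.5833 off -0.12982041269304148
pos [ 0.4628 -0.1351  0.2386] 0.07259267784118872
```

View pics/s7.png

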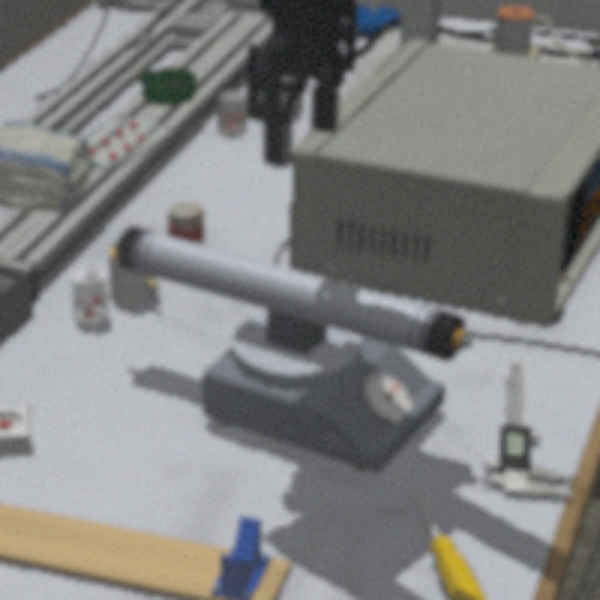

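The tube balances by itself in the V-block, unchanged since release, with its caps at crop (130,248) and (445,335). The gripper is well clear above. Handing in.

```bash
python3 -c "
from bench import ctrl
print(ctrl.hand_in())"
```

```text
the job is handed in; nothing more can be done
None
```

The tube is lying level in the scale's V-block, balancing by itself, and the job is handed in at about 18.6 s of the 64 s allowed.

- **Finding the balance point:** The first lift, near the tube's middle, gave a wrist moment of −0.17 N m, which put the balance point about 18 mm towards the robot. I set it back in the rest, shifted the grip 18 mm and lifted again. It came up level, with the moment near zero and the caps rising 4.7 and 5.2 px.
- **Laying it down:** The V-block was about 1 mm off my camera estimate. One touch came early, and one sideways correction overshot to about 5 N, so I trimmed the position by the force readings. I released the tube only once nearly all its weight was on the pan.
- **Final checks:** The wrist force is about zero, with the gripper about 14 cm above where it let go. In the side view the tube sat unchanged from release to the last picture, about 2 s. From the release height, the pan sank about 4–5 mm, well short of its 10 mm stop; I did not read the dial. I never went near the tape, seal block or jar.

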